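Set the stop screw to a setting block

TASK

Take the blue T-handled driver from its wooden rack, stand its blade in the slot of the brass stop screw on the green jig, and turn the screw clockwise (which lowers it) until its orange spring nose presses lightly on the wooden setting block, so that the block just drags beneath it: neither loose nor jammed. Then draw the block straight back along its bed by the red tab, feeling it drag, until it is fully clear of the nose, and leave it lying in the bed, with the driver still standing in the screw and the screw left as set. Leave the other things on the bench alone.

Things in the scene. Friction and masses are not known exactly. Their poses are not given: they have to be found in the camera images.
- jig: Green C-frame jig fixed to the bench. Origin: on its underside below the screw's axis. Base plate 12 thick, x -50 to +100, y -225 to +65. Column at x +48 to +84; its overhanging arm, 56 wide in y, covers x -28 to +84 at heights 66 to 84. Two dark rails 10 high along y (y -200 to +30), 47 between them, form the block's bed. The block is drawn out towards the jig's -y.
- screw_slot (a point): Centre of the slot's mouth, on top of the brass head (54 along the slot x 42 x 28 high), which turns and sinks with the screw. x axis along the slot, z up; a half turn looks the same. The slot is a closed rectangular pocket 35.5 x 13.5, 24 deep, mouth bevelled 2 mm. It starts 124 to 128 above the bench.
- screw: The stop screw. Origin on its axis, x along the slot. Fast thread: turned clockwise seen from above it goes down 15 mm per full turn (2.39 mm per rad), with about 0.06 N m of friction, and stays where left. Travel 6.6 rad in all, of which 0 to 1.6 rad is already used at the start.
- nose: Orange spring nose, 16 across, at the screw's foot. Origin: centre of its lower tip. It starts 3 to 7 above the block's top. Spring: about 2.2 N per mm of being pushed up into the screw, 12 mm of give. The block just drags when the nose is pushed up 0.4 to 4 mm (1 to 9 N in all); 2 mm, i.e. 0.85 rad of turn past first touch, is ideal. Over 16 N is jammed.
- block: Setting block of light wood, 44 (x) x 170 (y) x 36 high, 0.2 to 0.4 kg, lying in the jig's bed. Origin: centre of its underside, 12 above the bench; its y axis runs along the bed. At the start its plain (+y) end reaches 25 to 45 past the screw's axis; it is fully clear of the nose when that end is 12 or more on the -y side of the axis.
- block_tab (a point): Place to grip on the block's red tab, 72 above the bench. The tab is 12 thick in the block's x, 30 long in y, stands 34 tall on the block's top (48 to 82 above the bench); this point lies 69 from the block's centre towards its -y end.
- rack: Wooden block 90 x 100 x 45 high, fixed to the bench, in whose top slot (37 x 15 and 26 deep) the driver stands. Origin: centre of its underside.
- driver: T-handled driver, 96 tall, 0.16 kg. Origin: centre of the foot of the blade; z up along the shaft, x along the blade's width and the T bar. Blade 33.5 x 12, 32 long, its last 6 mm stepped down to 27 x 7. It stands upright in the rack, foot 19 above the bench.
- driver_grip (a point): Centre of the driver's blue T bar, 87 above the blade's foot. The bar is 84 long (x), 16 wide (y), 18 high.
- sanding_block: Bystander to leave alone: cork sanding block 70 x 110 x 32 (mm; origin: its underside).
- sander: Bystander to leave alone: orbital sander, 125 across, 145 tall (mm; origin: its underside).
- hammer: Bystander to leave alone: hammer with wooden handle, lying flat (mm; origin: its underside).
- glue: Bystander to leave alone: yellow glue bottle, 60 across, 170 tall (mm; origin: its underside).
- offcut: Bystander to leave alone: wood offcut 60 x 120 x 45 (mm; origin: its underside).
- mug: Bystander to leave alone: white mug 80 across, 95 tall (mm; origin: its underside).
- tape: Bystander to leave alone: yellow tape measure case 70 x 35 x 65 (mm; origin: its underside).
Things that resemble listed ones, but are neither listed nor needed, are in the scene too. What is shaped like the block but pink is not meant.

How it is judged:
On the way, in this order (a step that is already met when the one before it is completed fails the run):
1. the driver's blade stands in the screw's slot, at least 15 mm deep (z of driver in the frame of screw_slot below -0.015 m and horizontal distance between driver and screw_slot below 0.008 m and angle between driver's own z axis and vertical below 0.2 rad), for 0.2 s.
2. the nose presses on the block with 0.8 to 9.5 N, the driver in the slot and the block still where it lay (within 20 mm) (all of step 1 and contact force between nose and block between 0.8 and 9.5 N and distance of block from where it was at the start of the episode below 0.02 m), for 0.3 s.
3. the block has been drawn more than 20 mm along while dragging under the nose (0.8 to 11 N) (distance of block from where it was at the start of the episode above 0.02 m and y of block in the frame of jig below -0.058 m and contact force between nose and block between 0.8 and 11 N).
At the end, for the whole second after the job is handed in: The block lies at rest flat in its bed between the rails, its plain end 10 to 85 mm on the -y side of the screw's axis; the free nose hangs 0.2 to 4.3 mm lower than the block's top (48 mm above the bench); the driver stands at rest in the slot, 15 mm deep or more, within 0.2 rad of upright (all of step 1 and y of block in the frame of jig between -0.17 and -0.095 m and x of block in the frame of jig between -0.008 and 0.008 m and z of block in the frame of jig below 0.016 m and linear speed of each of block, driver below 0.01 m/s and angle between the y axis of block and the y axis of jig, either way round below 0.12 rad and z of nose in the frame of jig between 0.0437 and 0.0478 m); the robot touches nothing.
It fails at once if the nose is jammed on the block with more than 16 N (contact force between nose and block above 16 N).
It fails at once if a bystander is moved by more than 30 mm (distance of any of sanding_block, sander, hammer, glue, offcut, mug, tape from where it was at the start of the episode above 0.03 m).
It also fails if it takes over 72 s, if anything falls off the work surface, if the arm or the gripper's body presses on something with over 40 N, if the wrist force passes 120 N, or if a joint passes its speed limit or range.

ROBOT

A 7-joint arm with a two-finger parallel gripper is mounted at the origin on the work surface. World frame = base frame: x ahead of the robot, y to its left, z up, the work surface at z = 0. Lengths are in m, angles in rad, forces in N, time in s.
With the tool pointing down it reaches from about 0.35 to 0.9 m from the base axis. Payload 8.1 kg.
Tool frame: the origin (TCP) lies at the very end of the fingers, on their centre line; the grasp point (between the pads) lies 19 mm behind it (arm.grasp_offset is the distance from the TCP to the grasp point, in m); z points along the fingers, y is the direction in which the jaws open and shut (so a half turn about z gives the same grasp; the last joint's range is limited). The gripper opens to 92 mm and grips with 3 to 60 N. Pads are 19 mm wide; open, the fingers measure 130 mm over their backs; the gripper's body (75 mm by 190 mm) begins 47 mm behind the grasp point.
Start: joints at [1.18, 0.434, 0.025, 1.573, -0.012, 1.134, -0.075], TCP at [0.177, -0.599, 0.227] pointing down, gripper open.
Joint ranges: [-2.62, 2.62], [-0.44, 2.09], [-1.27, 1.32], [0.08, 2.57], [-1.32, 4.46], [0.12, 2], [-2.74, 2.74]. Speed limits (rad/s): [2.22, 2.22, 3.01, 3.01, 3.14, 3.14, 3.14].

INTERFACE

Orientations are given as a rotation vector (axis times angle).
In Python, from cell import arm, eyes, workorder gives the robot as it stands.
- The arm moves only by the shell command python3 -m inch 'ROWS' [FORCE]. ROWS is JSON, a list that holds one entry, the list of rows, each a list of 5 numbers: the closure, from 0 (fully open) to 1 (shut), then the shift along the tool's x, y, z in mm, then the turn about the tool's z in degrees. A call has 1 to 12 rows; each row shifts and turns the pose as measured when the row begins, along the tool's axes as they then stand; what a row does not reach is not made up. A row lasts 1/10 s, in which the tool goes at most 50 mm and 8.59 degrees, less where a joint would pass 70% of its speed; a pose out of reach is approached as far as the arm can. A call with a gripper value outside its range is refused whole. The fingers move at their own pace and stop on an object; FORCE is the grip in N (left out, the last holds). Time passes only in rows, so rows that do not move let the fingers close. It gives the time, the measured TCP pose, the force and the opening at its end, in the units of the state.
- arm.observe(): the state, without advancing time (a new reading comes with each control period).
- eyes.get_image(name): name is "scene" or "top"; returns a dict with "frame" (420x560x3 uint8, blue, green, red), "intrinsics" (3x3 intrinsics, pixels), "rvec" (rotation vector, rad) and "tvec" (3), from world to camera coordinates, as OpenCV has them. Camera axes: x right, y down, z forward; pixel columns grow to the right and rows downward; lengths in m; the calibration is good to about 2 mm. A picture is of the moment at which its call begins. There is no depth.
- workorder.sign_off(): hands the job in, once; it reports no verdict.
The state is a dict: "clock": time; "joints": joint angles; "dq": joint speeds; "joint_efforts": joint torques, N m; "position": TCP position; "ee_rot": TCP orientation; "force": force on the tool from outside, world axes, zero at the start; "ft_torque": the same for the moment, N m; "width": opening from 0.0 (shut) to 1.0 (fully open).
Only numpy, scipy, OpenCV 4.12 (cv2) and the standard library are available. Lean on these libraries where they do the work, as an engineer would, in place of code of your own. Each camera call takes 0.05 s, during which the arm holds its last target.

## Working session

There is one attempt and no reset: what is moved stays moved. The work goes in short steps, Python scripts to look and compute and a shell command to move; the robot and the scene stay as the last step left them, time stands still between calls to the robot, and variables do not carry over. Pictures are saved under pics/ and viewed, and the job is handed in when it is done.

```bash
ls; mkdir -p pics
python3 - <<'E'
from cell import arm, eyes, workorder
import cv2
print(arm.observe()); print(arm.grasp_offset)
for n in("scene","top"):
    d=eyes.get_image(n); cv2.imwrite(f"pics/{n}0.png",d["frame"]); print(n,d["intrinsics"],d["rvec"],d["tvec"])
E
```

```text
pics
{'clock': 0.0, 'joints': array([ 1.18039432,  0.43522897,  0.02495928,  1.57411806, -0.01157159,
        1.13399887, -0.0750526 ]), 'dq': array([-0.00019031, -0.00034406,  0.00067451, -0.00073479,  0.00066174,
        0.00043165,  0.00036531]), 'joint_efforts': array([-4.71962594e-04, -6.67852235e+01,  9.84998681e-01, -3.14464045e+01,
       -6.06068177e-02,  4.26412420e-02,  1.91752433e-04]), 'position': array([ 0.17719675, -0.59880771,  0.225933  ]), 'ee_rot': array([-3.10757713e+00, -4.50298856e-01,  6.17660521e-04]), 'force': array([-0.38673197, -1.32413312,  0.35940234]), 'ft_torque': array([-0.03035928, -0.0028341 , -0.02306448]), 'width': 1.0019994081324173}
0.0188
scene [[409.97655714   0.         278.39023977]
 [  0.         409.97655714 206.07158861]
 [  0.           0.           1.        ]] [ 2.10651863  1.03023131 -0.44817477] [-0.3156712  -0.17147756  1.39138049]
top [[412.44665786   0.         274.55399217]
 [  0.         412.44665786 216.13922798]
 [  0.           0.           1.        ]] [ 2.15601875 -2.11925468  0.15151478] [-0.0131688   0.53325952  1.08969854]
```

View pics/scene0.png

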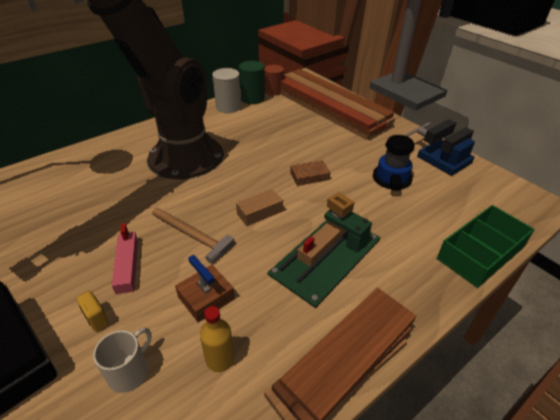

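View pics/top0.png

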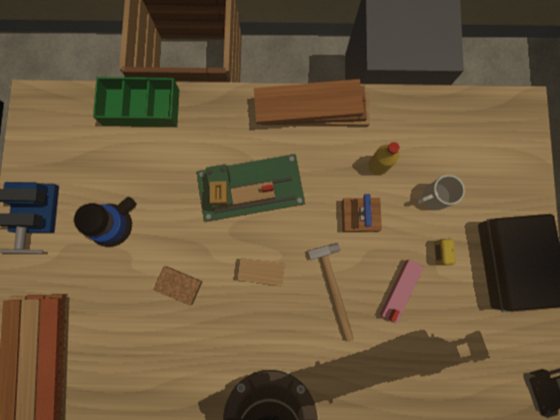

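Two pictures. The driver candidates are the blue T bar in the wooden rack at top (367,210), scene (201,268), the sander's blue body at (105,222) and the blue vise at (30,205). The block candidates are the wood block with a red tab in the jig at top (252,193), the pink look-alike at (402,290) and the offcut at (260,271). I choose the rack driver and the jig block, and will check both in crops.

```bash
cat > h.py <<'E'
import numpy as np, cv2
from cell import arm, eyes
from scipy.spatial.transform import Rotation as R
def grab(n,save=None):
    d=eyes.get_image(n)
    if save: cv2.imwrite(save,d["frame"])
    return d
def ray(d,uv):
    Rm=cv2.Rodrigues(np.array(d["rvec"],float))[0]; t=np.array(d["tvec"],float).ravel()
    v=Rm.T@np.linalg.solve(d["intrinsics"],[uv[0],uv[1],1.]); return -Rm.T@t, v
def onz(d,uv,z):
    c,v=ray(d,uv); return c+v*(z-c[2])/v[2]
def proj(d,P):
    return cv2.projectPoints(np.array(P,float).reshape(-1,1,3),np.array(d["rvec"],float),np.array(d["tvec"],float),d["intrinsics"],None)[0].reshape(-1,2)
def tri(d1,u1,d2,u2):
    c1,v1=ray(d1,u1);c2,v2=ray(d2,u2);v1/=np.linalg.norm(v1);v2/=np.linalg.norm(v2)
    s=np.linalg.lstsq(np.c_[v1,-v2],c2-c1,rcond=None)[0]
    a=c1+s[0]*v1;b=c2+s[1]*v2; return (a+b)/2,np.linalg.norm(a-b)
def crop(f,x0,y0,x1,y1,k,save):
    cv2.imwrite(save,cv2.resize(f[y0:y1,x0:x1],None,fx=k,fy=k,interpolation=cv2.INTER_CUBIC))
def pose():
    s=arm.observe(); M=R.from_rotvec(s["ee_rot"]).as_matrix(); return np.array(s["position"]),M,s
E
python3 - <<'E'
from h import *
a=cv2.imread("pics/top0.png");b=cv2.imread("pics/scene0.png")
crop(a,190,145,310,230,6.5,"pics/c1.png");crop(a,330,180,400,240,9,"pics/c2.png")
crop(b,260,180,390,305,4.7,"pics/c3.png");crop(b,165,240,245,320,7,"pics/c4.png")
E
```

```text
(no output)
```

View pics/c1.png

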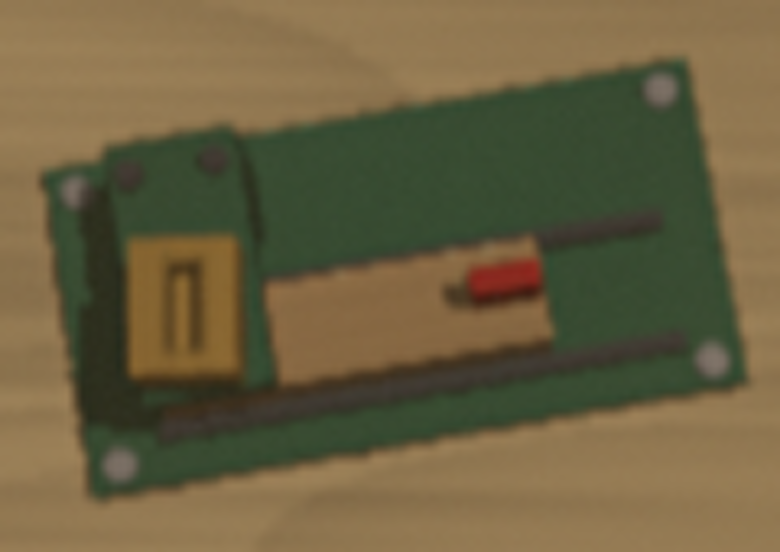

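View pics/c2.png

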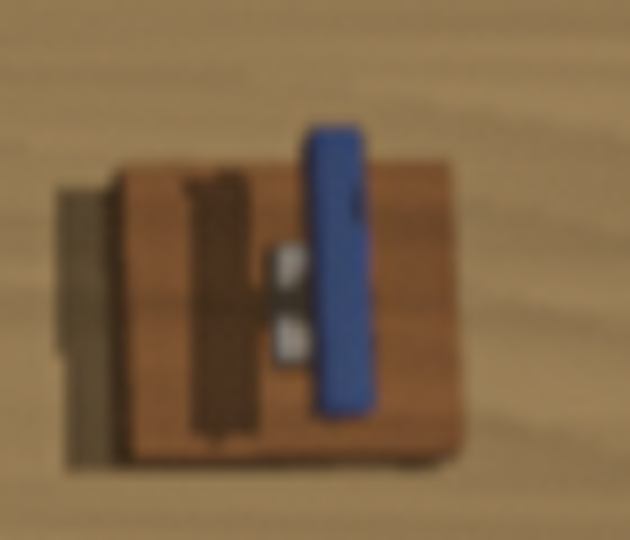

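View pics/c3.png

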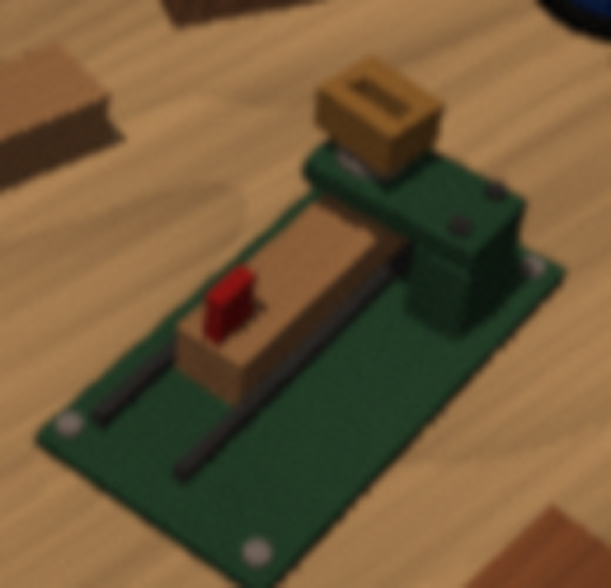

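View pics/c4.png

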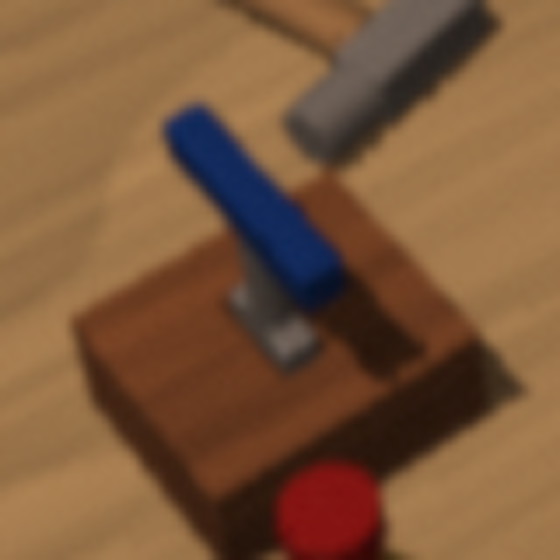

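Crops confirm it: c1 shows the jig with the brass head and its slot (top px about 218,191), with the light wood block and red tab (about 268,188) in the bed. c2 and c4 show the blue T bar standing in the rack (top px about 368,210).

Run:
```python
from h import *
T=grab("top");S=grab("scene")
def cnt(mask,box,n):
    m=np.zeros_like(mask);x0,y0,x1,y1=box;m[y0:y1,x0:x1]=mask[y0:y1,x0:x1]
    c=max(cv2.findContours(m,cv2.RETR_EXTERNAL,cv2.CHAIN_APPROX_NONE)[0],key=cv2.contourArea)
    M=cv2.moments(m,True);r=cv2.minAreaRect(c);bp=cv2.boxPoints(r)
    print(n,"cen",np.round([M['m10']/M['m00'],M['m01']/M['m00']],2),"rect",np.round(bp,1).tolist(),int(M['m00']))
    return np.array([M['m10']/M['m00'],M['m01']/M['m00']]),bp
ht=cv2.cvtColor(T["frame"],cv2.COLOR_BGR2HSV);hs=cv2.cvtColor(S["frame"],cv2.COLOR_BGR2HSV)
blue=lambda h:cv2.inRange(h,(100,110,50),(130,255,255))
red=lambda h:cv2.inRange(h,(0,170,60),(6,255,255))|cv2.inRange(h,(174,170,60),(180,255,255))
def axes(bp,d,z,n):
    P=np.array([onz(d,p,z)[:2] for p in bp]);c=P.mean(0)
    e1=P[1]-P[0];e2=P[2]-P[1]
    if np.linalg.norm(e1)<np.linalg.norm(e2): e1,e2=e2,e1
    print("  ",n,"c",c.round(4),"L",np.linalg.norm(e1).round(4),"W",np.linalg.norm(e2).round(4),"yaw",np.degrees(np.arctan2(e1[1],e1[0])).round(1))
ct,bt=cnt(blue(ht),(340,185,395,235),"bar top");axes(bt,T,.115,"bar")
cs,bs=cnt(blue(hs),(180,245,225,295),"bar scene");
print("bar tri centres",tri(T,ct,S,cs)); 
rt,brt=cnt(red(ht),(255,175,280,200),"tab top");axes(brt,T,.082,"tab")
rs,brs=cnt(red(hs),(295,225,325,260),"tab scene");print("tab tri",tri(T,rt,S,rs))
green=lambda h:cv2.inRange(h,(45,80,20),(90,255,255))
_,bg=cnt(cv2.morphologyEx(green(ht),cv2.MORPH_CLOSE,np.ones((9,9),np.uint8)),(190,145,310,230),"plate");axes(bg,T,.012,"plate")
brass=lambda h:cv2.inRange(h,(15,150,95),(30,255,255))
b,bb=cnt(brass(ht),(205,175,232,208),"brass");axes(bb,T,.126,"brass")
for p in [(180,307,)]: pass
print([T["frame"][190,x].tolist() for x in range(212,230)])
```

```text
bar top cen [367.38 209.54] rect [[364.3999938964844, 195.0], [368.8999938964844, 194.8000030517578], [370.29998779296875, 224.0], [365.79998779296875, 224.1999969482422]] 138
   bar c [ 0.5433 -0.242 ] L 0.0757 W 0.0116 yaw -178.3
bar scene cen [200.61 268.68] rect [[187.3000030517578, 259.1000061035156], [193.60000610351562, 253.89999389648438], [213.10000610351562, 277.29998779296875], [206.8000030517578, 282.5]] 223
bar tri centres (array([ 0.54470302, -0.24293043,  0.10744915]), np.float64(0.0016580075665667089))
tab top cen [267.18 187.47] rect [[261.70001220703125, 186.1999969482422], [271.8999938964844, 184.5], [272.6000061035156, 188.89999389648438], [262.3999938964844, 190.60000610351562]] 49
   tab c [0.6039 0.0166] L 0.0276 W 0.0121 yaw -79.4
tab scene cen [307.54 243.28] rect [[300.0, 249.3000030517578], [307.8999938964844, 234.8000030517578], [314.0, 238.10000610351562], [306.1000061035156, 252.60000610351562]] 83
tab tri (array([0.60618205, 0.01625301, 0.07049302]), np.float64(0.0016348220416966231))
plate cen [256.57 182.86] rect [[195.60000610351562, 169.8000030517578], [295.0, 152.39999389648438], [303.8999938964844, 202.89999389648438], [204.39999389648438, 220.3000030517578]] 3199
   plate c [0.6231 0.0683] L 0.2897 W 0.1496 yaw -78.9
brass cen [217.87 192.15] rect [[210.0, 182.0], [226.0, 182.0], [226.0, 202.0], [210.0, 202.0]] 331
   brass c [0.5805 0.1407] L 0.0522 W 0.0411 yaw -178.0
[[48, 99, 132], [49, 100, 134], [46, 95, 126], [37, 78, 104], [37, 76, 102], [47, 97, 130], [47, 98, 131], [34, 71, 95], [34, 66, 89], [40, 87, 116], [48, 99, 133], [49, 102, 136], [50, 103, 136], [46, 98, 131], [37, 77, 102], [39, 68, 71], [46, 71, 54], [46, 70, 51]]
```

Run:
```python
from h import *
T=grab("top")
p,M,s=pose(); print(p,M.round(3),s["clock"])
f=T["frame"]; k=8
cr=cv2.resize(f[176:210,204:234],None,fx=k,fy=k,interpolation=cv2.INTER_CUBIC)
h=cv2.cvtColor(cr,cv2.COLOR_BGR2HSV); print(np.unique(h[60:200,60:160,2])[::10])
# slot edges: subpixel scan, brass mask incl. darkest
hsv=cv2.cvtColor(cr,cv2.COLOR_BGR2HSV)
br=cv2.inRange(hsv,(12,120,80),(32,255,255)); br=cv2.morphologyEx(br,cv2.MORPH_CLOSE,np.ones((41,41),np.uint8))
c=max(cv2.findContours(br,0,1)[0],key=cv2.contourArea); bp=cv2.boxPoints(cv2.minAreaRect(c))
full=lambda q:(np.array(q)+.5)/k-.5+np.array([204,176])
P=np.array([onz(T,full(q),.126)[:2] for q in bp]); print("head",P.round(4).tolist(),P.mean(0))
inner=np.zeros_like(br);cv2.drawContours(inner,[c],-1,255,-1);inner=cv2.erode(inner,np.ones((45,45),np.uint8))
dk=((hsv[...,2]<112)*255).astype(np.uint8)&inner
c2=max(cv2.findContours(dk,0,1)[0],key=cv2.contourArea); bp2=cv2.boxPoints(cv2.minAreaRect(c2))
P=np.array([onz(T,full(q),.126)[:2] for q in bp2]); print("slot",P.round(4).tolist(),P.mean(0))
vis=cr.copy();cv2.drawContours(vis,[c,c2],-1,(255,255,255),1)
cv2.imwrite("pics/head.png",cv2.resize(vis,None,fx=2,fy=2))
```

```text
[ 0.17728946 -0.59911097  0.22635966] [[ 0.959  0.284 -0.   ]
 [ 0.284 -0.959  0.001]
 [-0.    -0.001 -1.   ]] 0.25
[ 71  81  91 101 111 121 131]
head [[0.61, 0.1652], [0.611, 0.1022], [0.5497, 0.1002], [0.5487, 0.1626]] [0.5798261  0.13251979]
slot [[0.6007, 0.15], [0.6009, 0.1339], [0.5631, 0.1325], [0.5628, 0.1485]] [0.58188747 0.14123458]
```

View pics/head.png

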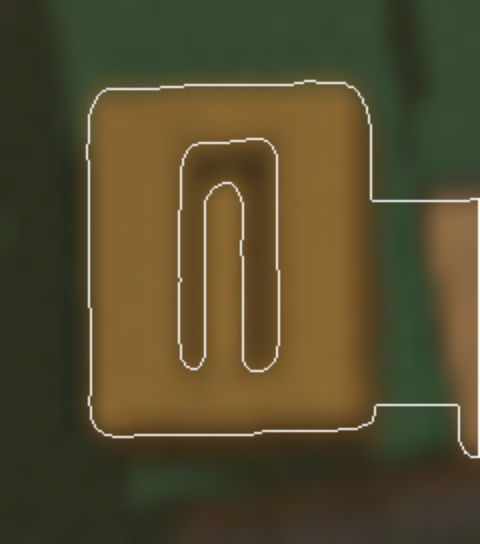

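```bash
python3 -m inch '[[[0,38,-20,0,0],[0,38,-20,0,0],[0,38,-20,0,0],[0,38,-20,0,0],[0,38,-20,0,0],[0,38,-20,0,0],[0,38,-20,0,0],[0,38,-20,0,0],[0,38,-20,0,0],[0,38,-20,0,0],[0,38,-20,0,0],[0,20,-10,0,0]]]'
cat >> h.py <<'E'
def go(tx,ty,tz,yaw):
    p,M,s=pose(); d=M.T@(np.array([tx,ty,tz])-p)*1000
    y=np.degrees(np.arctan2(M[1,0],M[0,0])); t=(y-yaw+180)%360-180
    print("clk",round(s["clock"],2),"pos",p.round(4),"yaw",y.round(2),"tilt",np.degrees(np.arccos(-M[2,2])).round(2),"| shift mm",d.round(1),"turn",t.round(1),"| j",np.round(s["joints"],2),"F",np.round(s["force"],1),"T",np.round(s["ft_torque"],3),"w",round(s["width"],3))
E
python3 -c "
from h import *
go(.544,-.242,.2,-178.3)"
```

```text
clock: 1.45
position: [0.5416, -0.2461, 0.2241]
ee_rot: [3.111, 0.433, -0.004]
force: [0.6, -0.5, 0.7]
width: 0.995
clk 1.45 pos [ 0.5416 -0.2461  0.2241] yaw 15.85 tilt 0.14 | shift mm [ 3.5 -3.3 24.1] turn -165.9 | j [ 0.44  0.4  -0.14  1.64  0.06  1.11 -1.02] F [ 0.6 -0.5  0.7] T [ 0.043  0.044 -0.018] w 0.995
```

```bash
python3 -m inch '[[[0,0,0,2,-8.5],[0,0,0,2,-8.5],[0,0,0,2,-8.5],[0,0,0,2,-8.5],[0,0,0,2,-8.5],[0,0,0,2,-8.5],[0,0,0,2,-8.5],[0,0,0,2,-8.5],[0,0,0,2,-8.5],[0,0,0,2,-8.5],[0,0,0,2,-8.5],[0,0,0,2,-8.5]]]'; python3 -m inch '[[[0,0,0,2,-8.5],[0,0,0,2,-8.5],[0,0,0,2,-8.5],[0,0,0,2,-8.5],[0,0,0,2,-8.5],[0,0,0,2,-8.5],[0,0,0,2,-8.5],[0,0,0,2,-8]]]'; python3 -c "
from h import *
go(.544,-.242,.15,-178.3)"
```

```text
clock: 2.65
position: [0.5451, -0.2394, 0.1978]
ee_rot: [-1.591, -2.705, 0.001]
force: [-0.2, -0.3, 0.9]
width: 1.0
clock: 3.45
position: [0.544, -0.2406, 0.1803]
ee_rot: [0.207, -3.13, -0.002]
force: [-0.4, -1.0, -0.5]
width: 1.002
clk 3.45 pos [ 0.544  -0.2406  0.1803] yaw -172.44 tilt 0.27 | shift mm [ 0.  -1.5 30.3] turn 5.9 | j [ 0.87  0.56 -0.82  1.66  0.45  1.12  1.64] F [-0.4 -1.  -0.5] T [ 0.08  -0.164  0.025] w 1.002
```

```bash
python3 -m inch '[[[0,0,-1,15,5],[0,0,0,15,0],[0,0,0,0,0]]]'; python3 -c "
from h import *
go(.544,-.242,.087,-178.3)
T=grab('top');S=grab('scene')
crop(T['frame'],320,160,420,240,7,'pics/d1.png');crop(S['frame'],150,200,260,300,6,'pics/d2.png')"
```

```text
clock: 3.75
position: [0.5435, -0.2423, 0.1484]
ee_rot: [0.079, -3.135, -0.002]
force: [-0.1, -0.2, -0.1]
width: 0.997
clk 3.75 pos [ 0.5435 -0.2423  0.1484] yaw -177.12 tilt 0.32 | shift mm [-0.9  0.2 61.4] turn 1.2 | j [ 0.85  0.59 -0.78  1.69  0.46  1.06  1.54] F [-0.1 -0.2 -0.1] T [ 0.058 -0.108  0.02 ] w 0.997
```

View pics/d2.png

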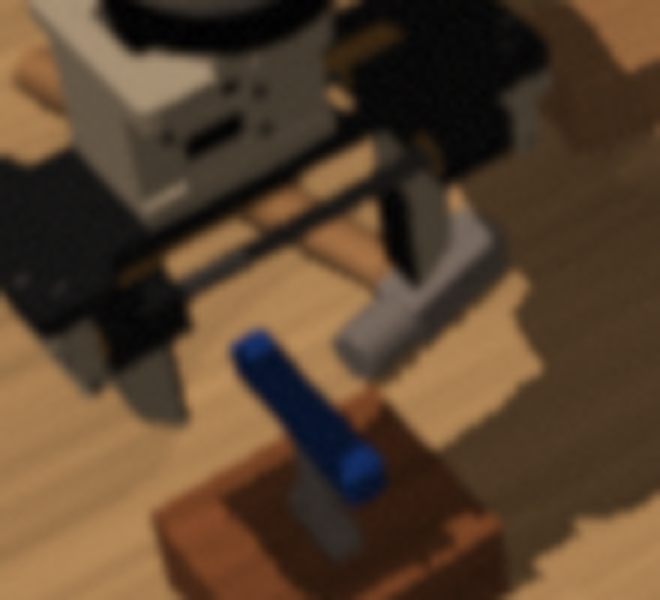

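The fingers straddle the blue bar (d2: bar about px 310,415, finger tips at 170,415 and 425,275). Descending 61 mm.

```bash
python3 -m inch '[[[0,-1,0,15,1],[0,0,0,15,0],[0,0,0,15,0],[0,0,0,14,0],[0,0,0,2,0],[0,0,0,0,0]]]'; python3 -c "
from h import *
go(.544,-.242,.087,-178.3)"
```

```text
clock: 4.45
position: [0.5459, -0.2418, 0.0844]
ee_rot: [0.052, -3.138, -0.001]
force: [0.2, -0.0, -0.4]
width: 1.0
clk 4.45 pos [ 0.5459 -0.2418  0.0844] yaw -178.09 tilt 0.16 | shift mm [ 1.9 -0.1 -2.6] turn 0.2 | j [ 0.82  0.66 -0.73  1.75  0.53  0.94  1.47] F [ 0.2 -0.  -0.4] T [ 0.136 -0.174  0.056] w 1.0
```

```bash
python3 -m inch '[[[0,2,0,-2.5,0],[1,0,0,0,0],[1,0,0,0,0],[1,0,0,0,0],[1,0,0,0,0],[1,0,0,0,0],[1,0,0,0,0]]]' 40; python3 -c "
from h import *
go(.544,-.242,.087,-178.3)"
```

```text
clock: 5.15
position: [0.545, -0.2423, 0.0892]
ee_rot: [-0.052, 3.141, -0.001]
force: [-0.8, -0.3, 0.2]
width: 0.528
clk 5.15 pos [ 0.545  -0.2423  0.0892] yaw -178.09 tilt 0.05 | shift mm [1.  0.3 2.2] turn 0.2 | j [ 0.82  0.65 -0.74  1.75  0.52  0.95  1.47] F [-0.8 -0.3  0.2] T [ 0.109 -0.14  -0.042] w 0.528
```

```bash
python3 -m inch '[[[1,0,0,0,0],[1,0,0,0,0],[1,0,0,0,0],[1,0,0,0,0],[1,0,0,0,0],[1,0,0,0,0]]]' 40; python3 -c "
from h import *
go(.544,-.242,.087,-178.3)"
```

```text
clock: 5.75
position: [0.545, -0.2422, 0.0892]
ee_rot: [-0.052, 3.141, -0.001]
force: [-0.7, 0.0, 0.4]
width: 0.169
clk 5.75 pos [ 0.545  -0.2422  0.0892] yaw -178.1 tilt 0.04 | shift mm [1.  0.3 2.2] turn 0.2 | j [ 0.82  0.65 -0.74  1.75  0.52  0.95  1.47] F [-0.7  0.   0.4] T [ 0.126 -0.073 -0.003] w 0.169
```

```bash
python3 -m inch '[[[1,0,0,0,0],[1,0,0,-10,0],[1,0,0,-15,0],[1,0,0,-20,0],[1,0,0,-25,0],[1,0,0,-25,0],[1,0,0,-25,0],[1,0,0,-20,0],[1,0,0,0,0]]]' 40; python3 -c "
from h import *
go(.582,.1412,.225,-178)
T=grab('top');S=grab('scene')
crop(S['frame'],130,180,260,300,6,'pics/e2.png')"
```

```text
clock: 6.65
position: [0.5446, -0.2407, 0.2417]
ee_rot: [-0.056, 3.139, -0.0]
force: [0.8, -0.0, -0.8]
width: 0.168
clk 6.65 pos [ 0.5446 -0.2407  0.2417] yaw -177.97 tilt 0.1 | shift mm [-50.9 380.3  16.7] turn 0.0 | j [ 0.88  0.5  -0.82  1.58  0.38  1.23  1.59] F [ 0.8 -0.  -0.8] T [ 0.115 -0.183  0.071] w 0.168
```

View pics/e2.png

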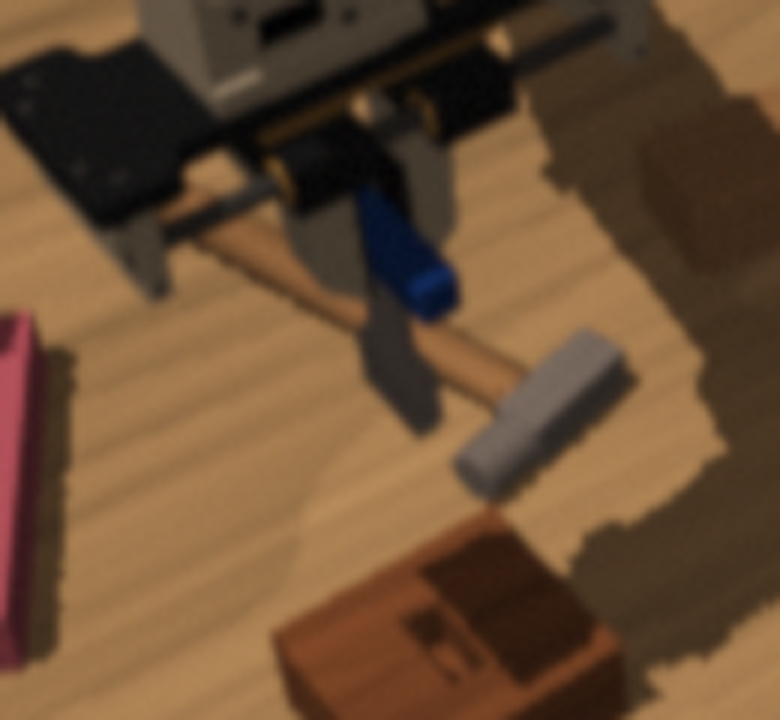

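The driver is out of the rack and hangs upright (e2: blade at px 400,370, empty rack slot at 445,640). Moving over to the screw.

```bash
python3 -m inch '[[[1,-5,35,0,0],[1,-5,40,0,0],[1,-5,40,0,0],[1,-5,40,0,0],[1,-5,40,0,0],[1,-5,40,0,0],[1,-5,40,0,0],[1,-5,40,0,0],[1,-5,40,0,0],[1,-4,20,0,0],[1,0,0,0,0]]]'; python3 -c "
from h import *
go(.583,.1412,.225,-178)"
```

```text
clock: 7.85
position: [0.5723, 0.1445, 0.2224]
ee_rot: [0.046, -3.115, -0.001]
force: [-0.1, -0.7, -1.2]
width: 0.171
clk 7.85 pos [0.5723 0.1445 0.2224] yaw -178.32 tilt 1.5 | shift mm [-10.6  -3.6  -2.8] turn -0.3 | j [ 0.23  0.53 -0.84  1.59  0.4   1.23  0.91] F [-0.1 -0.7 -1.2] T [ 0.184 -0.228 -0.005] w 0.171
```

```bash
python3 -m inch '[[[1,-10.5,-3.5,0,0],[1,0,0,0,0]]]'; python3 -c "
from h import *
go(.583,.1412,.22,-178)
T=grab('top');S=grab('scene')
crop(S['frame'],290,130,400,230,7,'pics/f2.png');crop(T['frame'],180,140,290,230,7,'pics/f1.png')"
```

```text
clock: 8.05
position: [0.5828, 0.1396, 0.2201]
ee_rot: [0.047, -3.112, 0.002]
force: [0.5, -1.0, -1.6]
width: 0.17
clk 8.05 pos [0.5828 0.1396 0.2201] yaw -178.28 tilt 1.68 | shift mm [-0.3  1.6  0.1] turn -0.3 | j [ 0.23  0.55 -0.84  1.57  0.41  1.24  0.92] F [ 0.5 -1.  -1.6] T [ 0.002 -0.161 -0.035] w 0.17
```

View pics/f2.png

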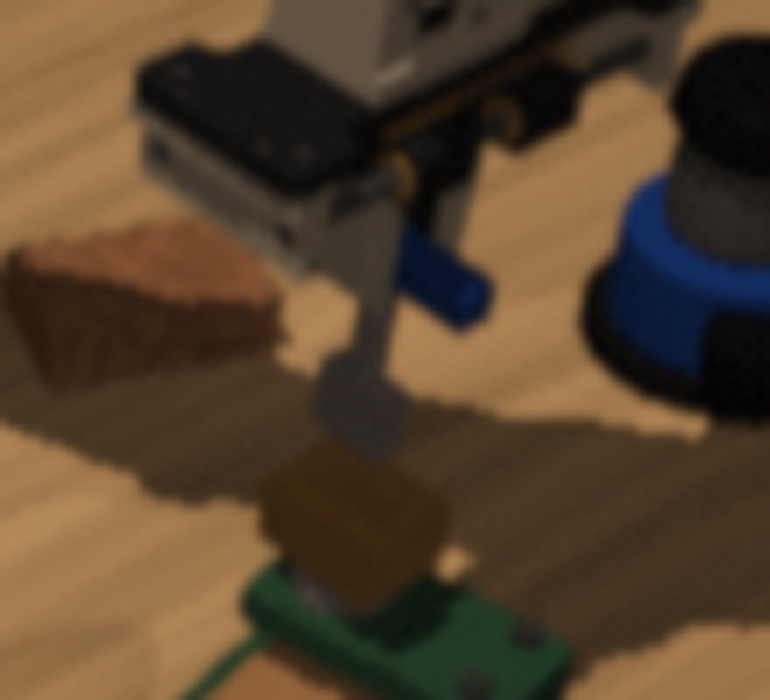

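```bash
cat >> h.py <<'E'
def foot(tx=.582,ty=.1412,tz=None,yaw=-178):
    p,M,s=pose(); f=p+M@np.array([.001,0,.0702])
    if tz is None: tz=f[2]
    d=M.T@(np.array([tx,ty,tz])-f)*1000
    y=np.degrees(np.arctan2(M[1,0],M[0,0]))
    print("clk",round(s["clock"],2),"foot",f.round(4),"zax",M[:,2].round(3),"yaw",y.round(2),"shift",d.round(1),"j7",round(s["joints"][6],2),"F",np.round(s["force"],1),"T",np.round(s["ft_torque"],3),"w",round(s["width"],3))
E
python3 -c "
from h import *
foot(tz=.13)"
```

```text
clk 8.15 foot [0.5786 0.1399 0.1503] zax [-0.03  -0.001 -1.   ] yaw -178.27 shift [-4.   1.2 20.2] j7 0.92 F [ 0.  -0.4 -2.3] T [ 0.117 -0.239  0.079] w 0.171
```

View pics/f1.png

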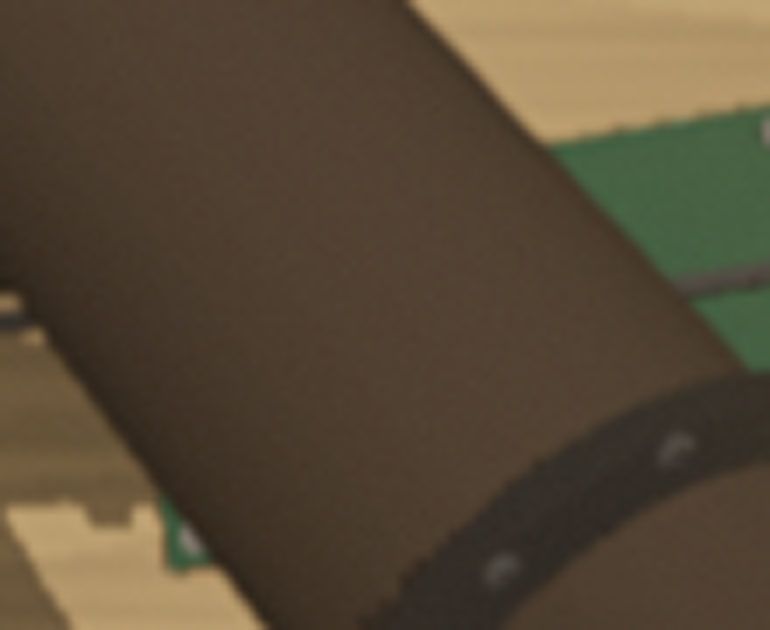

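The top view is blocked by the forearm here. The scene view (f2) shows the blade foot just above the brass head (px 370,440), so I correct by the computed foot position.

```bash
python3 -m inch '[[[1,-4,1,10,0],[1,0,0,5,0],[1,0,0,0,0]]]'; python3 -c "
from h import *
foot(tz=.13)"
```

```text
clock: 8.45
position: [0.5857, 0.1382, 0.2037]
ee_rot: [0.041, -3.111, 0.003]
force: [0.3, 0.2, -0.7]
width: 0.172
clk 8.45 foot [0.5826 0.138  0.1335] zax [-0.03  -0.002 -1.   ] yaw -178.5 shift [0.4 3.2 3.5] j7 0.91 F [ 0.3  0.2 -0.7] T [ 0.129 -0.195 -0.022] w 0.172
```

```bash
python3 -m inch '[[[1,0.5,3.5,0,0],[1,0,0,0,0]]]'; python3 -c "
from h import *
foot(tz=.12)"
```

```text
clock: 8.65
position: [0.5849, 0.1414, 0.2034]
ee_rot: [0.04, -3.111, 0.003]
force: [-0.5, -0.2, -1.8]
width: 0.171
clk 8.65 foot [0.5817 0.1412 0.1332] zax [-0.031 -0.003 -1.   ] yaw -178.55 shift [-0.7 -0.  13.2] j7 0.9 F [-0.5 -0.2 -1.8] T [ 0.129 -0.173 -0.069] w 0.171
```

Aligned. Lowering in small steps, watching the force.

```bash
python3 -m inch '[[[1,-0.5,0.5,4,0],[1,0,0.3,4,0],[1,0,0,0,0]]]'; python3 -c "
from h import *
foot(tz=.12)"; python3 -m inch '[[[1,0,0,4,0],[1,0,0,3,0],[1,0,0,0,0]]]'; python3 -c "
from h import *
foot(tz=.105)"
```

```text
clock: 8.95
position: [0.5852, 0.1426, 0.1951]
ee_rot: [0.04, -3.111, 0.003]
force: [-0.7, 0.7, -1.1]
width: 0.173
clk 8.95 foot [0.5821 0.1424 0.125 ] zax [-0.03  -0.003 -1.   ] yaw -178.52 shift [-0.  -1.2  5. ] j7 0.89 F [-0.7  0.7 -1.1] T [ 0.144 -0.142  0.037] w 0.173
clock: 9.25
position: [0.5849, 0.1427, 0.1875]
ee_rot: [0.041, -3.112, 0.003]
force: [-1.0, 0.7, -0.5]
width: 0.168
clk 9.25 foot [0.5818 0.1425 0.1174] zax [-0.03  -0.003 -1.   ] yaw -178.5 shift [-0.5 -1.3 12.4] j7 0.89 F [-1.   0.7 -0.5] T [ 0.129 -0.152  0.024] w 0.168
```

Foot is at 117 with no contact force, so the stepped tip is in the slot. Continuing down.

```bash
python3 -m inch '[[[1,0,-0.6,4,0],[1,0,0,3,0],[1,0,0,0,0]]]'; python3 -c "
from h import *
foot(tz=.105)"; python3 -m inch '[[[1,0,0,2,0],[1,0,0,2,0],[1,0,0,0,0]]]'; python3 -c "
from h import *
foot(tz=.105)"
```

```text
clock: 9.55
position: [0.5847, 0.1421, 0.1799]
ee_rot: [0.041, -3.111, 0.003]
force: [0.2, 0.2, -2.3]
width: 0.167
clk 9.55 foot [0.5816 0.1419 0.1098] zax [-0.03  -0.002 -1.   ] yaw -178.51 shift [-0.5 -0.7  4.8] j7 0.88 F [ 0.2  0.2 -2.3] T [ 0.178 -0.217  0.072] w 0.167
clock: 9.85
position: [0.5846, 0.1422, 0.1756]
ee_rot: [0.041, -3.112, 0.003]
force: [0.3, 1.2, -2.1]
width: 0.168
clk 9.85 foot [0.5816 0.142  0.1055] zax [-0.03  -0.002 -1.   ] yaw -178.51 shift [-0.4 -0.8  0.4] j7 0.88 F [ 0.3  1.2 -2.1] T [ 0.096 -0.15   0.009] w 0.168
```

```bash
for i in 1 2; do python3 -m inch '[[[1,0,0,1,0],[1,0,0,0,0]]]'; done;  python3 -c "
from h import *
foot()"; python3 -m inch '[[[1,0,0,1,0],[1,0,0,0,0]]]'; python3 -m inch '[[[1,0,0,1,0],[1,0,0,0,0]]]'; python3 -c "
from h import *
foot()"
```

```text
clock: 10.05
position: [0.5846, 0.1421, 0.1745]
ee_rot: [0.041, -3.112, 0.003]
force: [0.4, -0.1, -2.0]
width: 0.17
clock: 10.25
position: [0.5848, 0.1424, 0.174]
ee_rot: [0.041, -3.112, 0.003]
force: [-0.8, -0.0, -0.7]
width: 0.167
clk 10.25 foot [0.5818 0.1422 0.1039] zax [-0.029 -0.002 -1.   ] yaw -178.51 shift [-0.2 -1.  -0. ] j7 0.88 F [-0.8 -0.  -0.7] T [ 0.022 -0.042 -0.057] w 0.167
clock: 10.45
position: [0.585, 0.1425, 0.174]
ee_rot: [0.04, -3.113, 0.003]
force: [-1.2, -0.9, 0.3]
width: 0.173
clock: 10.65
position: [0.5851, 0.1426, 0.1739]
ee_rot: [0.04, -3.114, 0.003]
force: [-1.7, -1.0, 1.1]
width: 0.167
clk 10.65 foot [0.5822 0.1424 0.1037] zax [-0.027 -0.002 -1.   ] yaw -178.52 shift [ 0.3 -1.2  0. ] j7 0.88 F [-1.7 -1.   1.1] T [-0.209  0.417  0.011] w 0.167
```

Bottomed at foot z = 103.9 mm, so the slot top is about 127.7 mm, inside the 124–128 given, and the nose is about 54.7 mm above the bench. The target nose height of 46 mm means sinking about 8.6 mm, roughly 3.5 rad or 200°. Turning clockwise (+), first a test.

```bash
python3 -m inch '[[[1,0,-0.5,0,4],[1,0,0,0.2,6],[1,0,0,0.3,6],[1,0,0,0.3,6],[1,0,0,0,0]]]' 60; python3 -c "
from h import *
foot(tx=.582,ty=.142)
S=grab('scene'); crop(S['frame'],290,130,400,230,7,'pics/g2.png')"
```

```text
clock: 11.15
position: [0.5847, 0.1422, 0.173]
ee_rot: [-0.575, -3.061, 0.011]
force: [-0.6, -0.7, 2.0]
width: 0.163
clk 11.15 foot [0.5818 0.1424 0.1028] zax [-0.028 -0.002 -1.   ] yaw 158.71 shift [-0.3 -0.3 -0. ] j7 0.53 F [-0.6 -0.7  2. ] T [-0.105  0.12   0.009] w 0.163
```

View pics/g2.png

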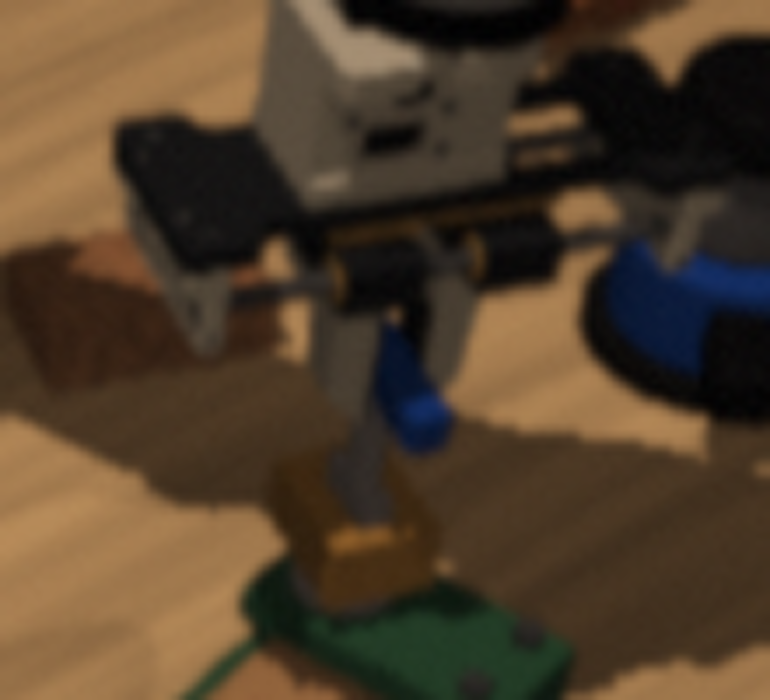

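The blade is in the slot and the brass head has turned with it (g2: px 370,480). The foot sank 0.9 mm for 23° (0.95 expected). Continuing.

```bash
python3 -m inch '[[[1,0,0,0.3,8],[1,0,0,0.3,8],[1,0,0,0.3,8],[1,0,0,0.3,8],[1,0,0,0.3,8],[1,0,0,0.3,8],[1,0,0,0,0]]]' 60; python3 -c "
from h import *
foot(tx=.582,ty=.142)"
```

```text
clock: 11.9
position: [0.5837, 0.1417, 0.1708]
ee_rot: [-1.777, -2.563, 0.03]
force: [-0.5, -0.8, 1.4]
width: 0.167
clk 11.9 foot [0.5813 0.1424 0.1006] zax [-0.03  -0.003 -1.   ] yaw 110.52 shift [-0.6  0.5 -0. ] j7 -0.21 F [-0.5 -0.8  1.4] T [-0.189  0.213  0.04 ] w 0.167
```

```bash
python3 -m inch '[[[1,0,0.3,0.3,8],[1,0,0,0.3,8],[1,0,0,0.3,8],[1,0,0,0.3,8],[1,0,0,0.3,8],[1,0,0,0.3,8],[1,0,0,0.3,8],[1,0,0,0.3,8],[1,0,0,0,0]]]' 60; python3 -c "
from h import *
foot(tx=.582,ty=.142)
S=grab('scene'); crop(S['frame'],280,170,400,270,6.5,'pics/i2.png')"
```

```text
clock: 12.8
position: [0.5829, 0.1427, 0.1683]
ee_rot: [-2.864, -1.266, 0.049]
force: [-0.8, -0.3, 2.0]
width: 0.169
clk 12.8 foot [0.5813 0.1431 0.0981] zax [-0.032 -0.004 -0.999] yaw 47.72 shift [-0.3  1.3 -0. ] j7 -1.18 F [-0.8 -0.3  2. ] T [-0.208  0.162  0.031] w 0.169
```

View pics/i2.png

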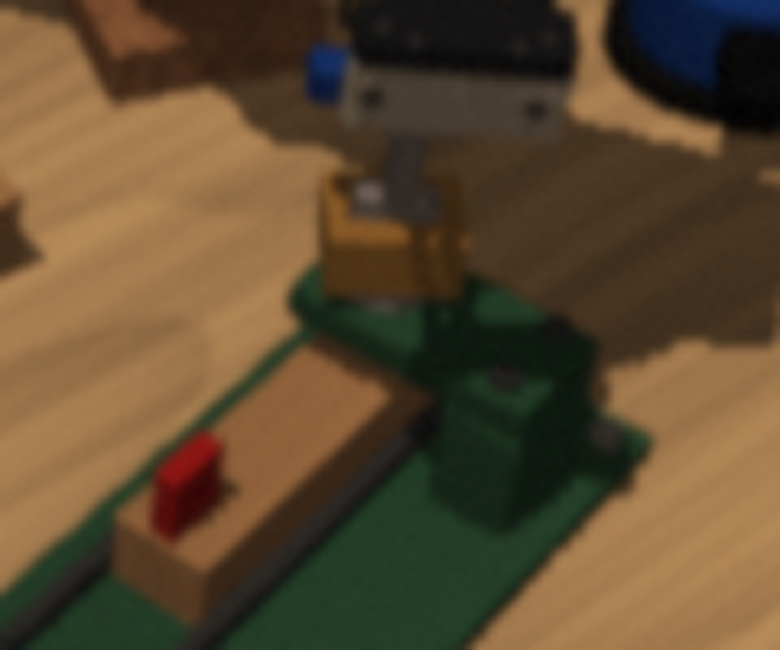

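Total turn is 134° and the drop 5.6 mm, consistent with the thread. The view (i2) shows the block still in place with the tab at px 187,485. About 72° more.

```bash
python3 -m inch '[[[1,0,0.5,0.3,8],[1,0,0.3,0.3,8],[1,0,0,0.3,8],[1,0,0,0.3,8],[1,0,0,0.3,8],[1,0,0,0.3,8],[1,0,0,0.3,8],[1,0,0,0,0]]]' 60; python3 -c "
from h import *
foot(tx=.582,ty=.142)"
```

```text
clock: 13.65
position: [0.583, 0.1435, 0.1661]
ee_rot: [3.132, -0.176, -0.053]
force: [-1.6, -0.4, 3.2]
width: 0.172
clk 13.65 foot [0.5817 0.1433 0.096 ] zax [-0.034 -0.002 -0.999] yaw -6.43 shift [ 0.5  1.2 -0. ] j7 -2.01 F [-1.6 -0.4  3.2] T [-0.239  0.315 -0.016] w 0.172
```

```bash
python3 -m inch '[[[1,0,0.3,0.3,7],[1,0,0,0.3,7],[1,0,0,0.2,6],[1,0,0,0,0],[1,0,0,0,0],[1,0,0,0,0]]]' 60; python3 -c "
from h import *
foot(tx=.582,ty=.142)"
```

```text
clock: 14.25
position: [0.5832, 0.1435, 0.1654]
ee_rot: [3.063, -0.653, -0.052]
force: [-1.6, -0.1, 4.4]
width: 0.165
clk 14.25 foot [0.5817 0.1429 0.0952] zax [-0.034 -0.003 -0.999] yaw -24.1 shift [ 0.6  0.7 -0. ] j7 -2.29 F [-1.6 -0.1  4.4] T [-0.127  0.413 -0.025] w 0.165
```

The total turn is 206°, so the nose is about 46.2 mm. Opening the gripper and withdrawing straight up.

```bash
python3 -m inch '[[[1,0,0,-0.5,0],[0.6,0,0,0,0],[0.6,0,0,0,0],[0.6,0,0,0,0],[0.6,0,0,0,0],[0.6,0,0,0,0],[0.6,0,0,0,0]]]'; python3 -c "
from h import *
foot(tx=.582,ty=.142)
S=grab('scene'); crop(S['frame'],280,130,400,230,6.5,'pics/j2.png')"
```

```text
clock: 14.95
position: [0.5832, 0.1435, 0.1647]
ee_rot: [3.065, -0.641, -0.053]
force: [0.2, 0.2, -1.1]
width: 0.399
clk 14.95 foot [0.5817 0.1429 0.0945] zax [-0.035 -0.003 -0.999] yaw -23.64 shift [ 0.7  0.7 -0. ] j7 -2.28 F [ 0.2  0.2 -1.1] T [ 0.067 -0.021 -0.024] w 0.399
```

View pics/j2.png

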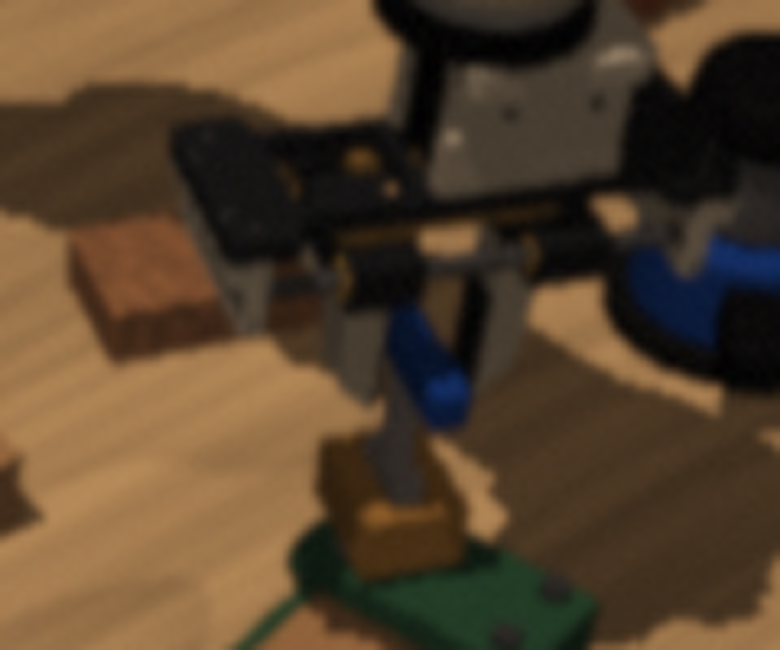

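```bash
python3 -m inch '[[[0.6,0,0,-10,0],[0.6,0,0,-20,0],[0.4,0,0,-25,0],[0,0,0,-25,0],[0,0,0,-10,0],[0,0,0,0,0]]]'; python3 -c "
from h import *
go(.606,.0164,.2,101)
S=grab('scene'); crop(S['frame'],280,130,400,230,6.5,'pics/k2.png')"
```

```text
clock: 15.6
position: [0.5863, 0.1437, 0.2603]
ee_rot: [3.065, -0.641, -0.052]
force: [0.0, -0.5, -0.4]
width: 0.697
clk 15.6 pos [0.5863 0.1437 0.2603] yaw -23.62 tilt 2.0 | shift mm [ 70.9 107.8  59.9] turn -124.6 | j [-0.36  0.4   0.06  1.55 -0.03  1.23 -2.28] F [ 0.  -0.5 -0.4] T [0.031 0.011 0.012] w 0.697
```

View pics/k2.png

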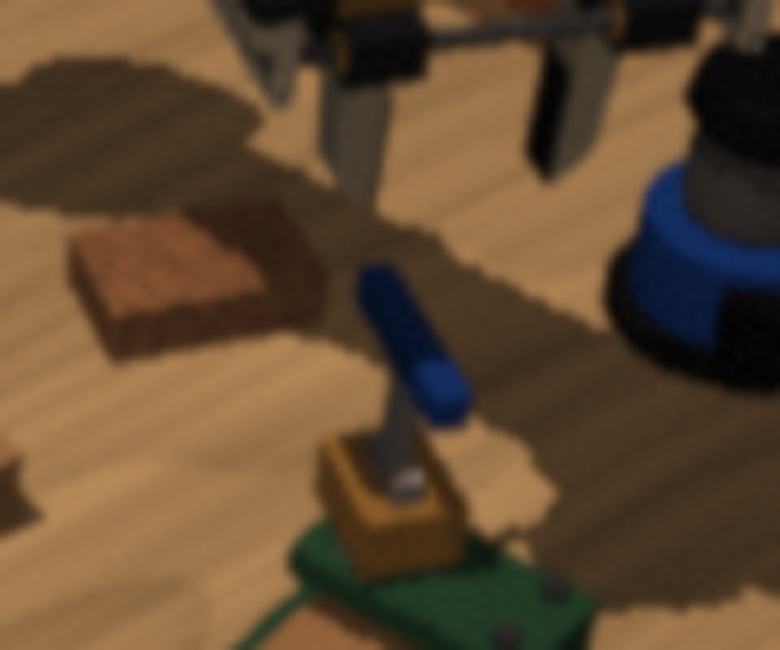

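The driver stands upright in the screw by itself (k2: bar about px 415,345, blade in the slot at 405,480). Moving over to the tab, then turning by -125°.

```bash
python3 -m inch '[[[0,24,36,0,0],[0,24,36,0,0],[0,23,36,0,0],[0,0,0,5,-8.5],[0,0,0,5,-8.5],[0,0,0,5,-8.5],[0,0,0,5,-8.5],[0,0,0,5,-8.5],[0,0,0,5,-8.5],[0,0,0,5,-8.5],[0,0,0,5,-8.5]]]'; python3 -m inch '[[[0,0,0,3,-8.5],[0,0,0,3,-8.5],[0,0,0,3,-8.5],[0,0,0,3,-8.5],[0,0,0,0,-8.5],[0,0,0,0,-8.5],[0,0,0,0,0]]]'; python3 -c "
from h import *
go(.606,.0164,.12,101)"
```

```text
clock: 16.75
position: [0.5993, 0.0108, 0.2018]
ee_rot: [-2.879, -1.212, 0.084]
force: [1.0, 0.9, -0.6]
width: 0.994
clock: 17.45
position: [0.5914, 0.0103, 0.1775]
ee_rot: [-2.039, -2.319, 0.081]
force: [0.6, -0.2, 0.2]
width: 0.998
clk 17.45 pos [0.5914 0.0103 0.1775] yaw 97.37 tilt 4.25 | shift mm [ 3.9 19.4 56.2] turn -3.6 | j [ 0.15  0.5  -0.38  1.63  0.19  1.13 -0.15] F [ 0.6 -0.2  0.2] T [-0.017 -0.203  0.015] w 0.998
```

```bash
python3 -m inch '[[[0,4,10,20,-3],[0,0,9,20,0],[0,0,0,0,0]]]'; python3 -c "
from h import *
p,M,s=pose(); a=np.radians(11.1); print(M[:,2]@np.array([np.cos(a),np.sin(a),0]),M[:,2]@np.array([-np.sin(a),np.cos(a),0]))
go(.606,.0164,.12,101)"
```

```text
clock: 17.75
position: [0.6058, 0.0168, 0.1331]
ee_rot: [-1.988, -2.358, 0.081]
force: [0.1, -0.0, -0.7]
width: 1.002
-0.075779962565982 0.01074994824886871
clk 17.75 pos [0.6058 0.0168 0.1331] yaw 99.71 tilt 4.39 | shift mm [-0.5  1.2 13. ] turn -1.3 | j [ 0.13  0.57 -0.37  1.63  0.21  1.06 -0.13] F [ 0.1 -0.  -0.7] T [ 0.006 -0.187  0.05 ] w 1.002
```

The tool has drifted to a 4.3° tilt along the jaw direction, which could roll the block when gripping. I'll test at a safe height which motions change it.

```bash
cat >> h.py <<'E'
def tilt():
    p,M,s=pose(); a=np.radians(11.1); print("tilt jigx,jigy deg",np.degrees(M[:,2]@np.array([np.cos(a),np.sin(a),0])).round(2),np.degrees(M[:,2]@np.array([-np.sin(a),np.cos(a),0])).round(2),"pos",p.round(4),"clk",round(s["clock"],2),"j",np.round(s["joints"],2))
E
t(){ python3 -c "from h import *
tilt()"; }
python3 -m inch '[[[0,0,0,-35,0],[0,0,0,-35,0],[0,0,0,0,0]]]' >/dev/null; t
python3 -m inch '[[[0,-40,0,0,0],[0,-40,0,0,0],[0,-40,0,0,0],[0,0,0,0,0]]]' >/dev/null; t
python3 -m inch '[[[0,20,0,0,0],[0,20,0,0,0],[0,20,0,0,0],[0,20,0,0,0],[0,0,0,0,0]]]' >/dev/null; t
```

```text
tilt jigx,jigy deg -4.72 0.7 pos [0.6087 0.0172 0.2034] clk 18.05 j [ 0.14  0.51 -0.38  1.54  0.18  1.21 -0.12]
tilt jigx,jigy deg -4.63 0.69 pos [ 0.6273 -0.1027  0.2041] clk 18.45 j [ 0.29  0.55 -0.35  1.47  0.19  1.24  0.07]
tilt jigx,jigy deg -4.83 0.74 pos [ 0.6122 -0.0244  0.2036] clk 18.95 j [ 0.19  0.52 -0.37  1.53  0.18  1.22 -0.07]
```

```bash
t(){ python3 -c "from h import *
tilt()"; }
python3 -m inch '[[[0,0,-45,0,0],[0,0,-45,0,0],[0,0,0,0,0]]]' >/dev/null; t
python3 -m inch '[[[0,0,45,0,0],[0,0,45,0,0],[0,0,0,0,0]]]' >/dev/null; t
python3 -m inch '[[[0,0,0,0,8.5],[0,0,0,0,8.5],[0,0,0,0,8.5],[0,0,0,0,8.5],[0,0,0,0,0]]]' >/dev/null; t
python3 -m inch '[[[0,0,0,0,-8.5],[0,0,0,0,-8.5],[0,0,0,0,-8.5],[0,0,0,0,-8.5],[0,0,0,0,0]]]' >/dev/null; t
```

```text
tilt jigx,jigy deg -5.1 0.76 pos [ 0.5189 -0.0373  0.2089] clk 19.25 j [ 0.26  0.37 -0.39  1.75  0.14  1.14 -0.05]
tilt jigx,jigy deg -5.19 0.58 pos [ 0.6078 -0.0297  0.2011] clk 19.55 j [ 0.2   0.51 -0.36  1.54  0.18  1.21 -0.08]
tilt jigx,jigy deg -5.3 0.55 pos [ 0.6091 -0.0334  0.1995] clk 20.05 j [ 0.11  0.5  -0.22  1.54  0.11  1.2  -0.62]
tilt jigx,jigy deg -5.33 0.44 pos [ 0.6089 -0.036   0.1996] clk 20.55 j [ 0.2   0.52 -0.36  1.54  0.19  1.22 -0.07]
```

```bash
t(){ python3 -c "from h import *
tilt()"; }
python3 -m inch '[[[0,0,0,35,0],[0,0,0,35,0],[0,0,0,0,0]]]' >/dev/null; t
python3 -m inch '[[[0,0,0,-10,0],[0,0,0,-10,0],[0,0,0,-10,0],[0,0,0,-10,0],[0,0,0,-10,0],[0,0,0,-10,0],[0,0,0,-10,0],[0,0,0,0,0]]]' >/dev/null; t
python3 -m inch '[[[0,0,0,0,0],[0,0,0,0,0],[0,0,0,0,0],[0,0,0,0,0],[0,0,0,0,0]]]' >/dev/null; t
python3 -m inch '[[[0,0,50,0,0],[0,0,50,0,0],[0,0,0,0,0]]]' >/dev/null; t
python3 -m inch '[[[0,0,-10,0,0],[0,0,-10,0,0],[0,0,-10,0,0],[0,0,-10,0,0],[0,0,-10,0,0],[0,0,-10,0,0],[0,0,0,0,0]]]' >/dev/null; t
```

```text
tilt jigx,jigy deg -5.13 0.39 pos [ 0.6036 -0.0381  0.1296] clk 20.85 j [ 0.2   0.57 -0.35  1.63  0.21  1.07 -0.1 ]
tilt jigx,jigy deg -4.49 0.28 pos [ 0.6143 -0.0368  0.2144] clk 21.65 j [ 0.2   0.51 -0.36  1.52  0.18  1.23 -0.08]
tilt jigx,jigy deg -4.67 0.31 pos [ 0.6132 -0.0369  0.2127] clk 22.15 j [ 0.2   0.51 -0.36  1.52  0.18  1.23 -0.08]
tilt jigx,jigy deg -5.25 0.31 pos [ 0.71   -0.0264  0.1999] clk 22.45 j [ 0.14  0.68 -0.33  1.24  0.21  1.35 -0.08]
tilt jigx,jigy deg -5.37 0.19 pos [ 0.6389 -0.0353  0.208 ] clk 23.15 j [ 0.18  0.56 -0.35  1.44  0.2   1.27 -0.08]
```

Slow upward rows reduce the tilt (+0.64°), and fast downward rows do not undo it. I'll use a few such cycles to straighten the tool.

```bash
t(){ python3 -c "from h import *
tilt()"; }
python3 -m inch '[[[0,0,0,45,0],[0,0,0,45,0],[0,0,0,-9,0],[0,0,0,-9,0],[0,0,0,-9,0],[0,0,0,-9,0],[0,0,0,-9,0],[0,0,0,-9,0],[0,0,0,-9,0],[0,0,0,-9,0],[0,0,0,-9,0],[0,0,0,-9,0]]]' >/dev/null; t
python3 -m inch '[[[0,0,0,45,0],[0,0,0,45,0],[0,0,0,-15,0],[0,0,0,-15,0],[0,0,0,-15,0],[0,0,0,-15,0],[0,0,0,-15,0],[0,0,0,-15,0]]]' >/dev/null; t
```

```text
tilt jigx,jigy deg -4.28 -0.07 pos [ 0.6412 -0.0355  0.2287] clk 24.35 j [ 0.19  0.54 -0.35  1.43  0.19  1.29 -0.08]
tilt jigx,jigy deg -3.82 -0.06 pos [ 0.6447 -0.0344  0.247 ] clk 25.15 j [ 0.18  0.52 -0.35  1.4   0.19  1.32 -0.07]
```

```bash
t(){ python3 -c "from h import *
tilt()"; }
python3 -m inch '[[[0,0,0,50,0],[0,0,0,50,0],[0,0,0,-9,0],[0,0,0,-9,0],[0,0,0,-9,0],[0,0,0,-9,0],[0,0,0,-9,0],[0,0,0,-9,0],[0,0,0,-9,0],[0,0,0,-9,0],[0,0,0,-9,0],[0,0,0,-9,0]]]' >/dev/null; t
python3 -m inch '[[[0,0,0,50,0],[0,0,0,50,0],[0,0,0,-9,0],[0,0,0,-9,0],[0,0,0,-9,0],[0,0,0,-9,0],[0,0,0,-9,0],[0,0,0,-9,0],[0,0,0,-9,0],[0,0,0,-9,0],[0,0,0,-9,0],[0,0,0,-9,0]]]' >/dev/null; t
python3 -m inch '[[[0,0,0,50,0],[0,0,0,50,0],[0,0,0,-9,0],[0,0,0,-9,0],[0,0,0,-9,0],[0,0,0,-9,0],[0,0,0,-9,0],[0,0,0,-9,0],[0,0,0,-9,0],[0,0,0,-9,0],[0,0,0,-9,0],[0,0,0,-9,0]]]' >/dev/null; t
```

```text
tilt jigx,jigy deg -1.95 -0.32 pos [ 0.6544 -0.0322  0.2739] clk 26.35 j [ 0.18  0.5  -0.36  1.37  0.18  1.34 -0.07]
tilt jigx,jigy deg -0.93 -0.47 pos [ 0.6593 -0.0312  0.2846] clk 27.55 j [ 0.18  0.5  -0.36  1.35  0.18  1.34 -0.07]
tilt jigx,jigy deg 0.13 -0.62 pos [ 0.6642 -0.0302  0.2958] clk 28.75 j [ 0.18  0.49 -0.36  1.34  0.18  1.34 -0.07]
```

Tilt is now 0.1°/0.6°. Before going to the tab, checking the scene from above.

```bash
python3 -c "
from h import *
go(.606,.0164,.15,101)
S=grab('scene');T=grab('top')
cv2.imwrite('pics/l1.png',T['frame']); crop(S['frame'],260,150,390,270,6,'pics/l2.png')"
```

```text
clk 28.75 pos [ 0.6642 -0.0302  0.2958] yaw 96.28 tilt 0.64 | shift mm [ 54.2 -53.2 145.1] turn -4.7 | j [ 0.18  0.49 -0.36  1.34  0.18  1.34 -0.07] F [ 1.  -0.3  0.7] T [-0.01  -0.097  0.05 ] w 0.999
```

View pics/l2.png

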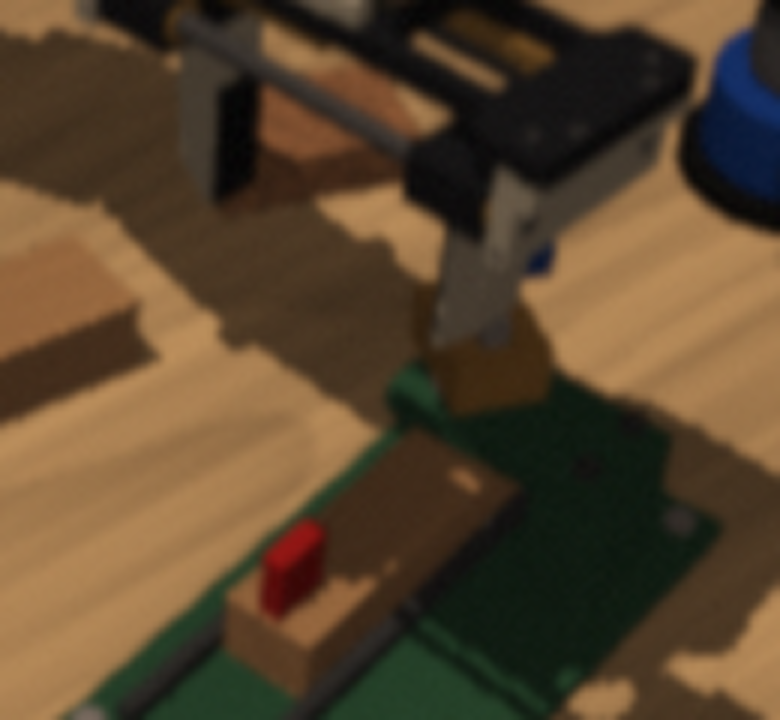

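The block and red tab (l2 px 293,565) lie as before, and the driver still stands in the head. Moving over the tab.

```bash
python3 -m inch '[[[0,18,-18,15,-4.5],[0,18,-18,30,0],[0,18,-17,30,0],[0,0,0,30,0],[0,0,0,30,0],[0,0,0,10,0],[0,0,0,0,0]]]' ; python3 -c "
from h import *
tilt();go(.606,.0164,.11,101)"
```

```text
clock: 29.55
position: [0.6021, 0.0145, 0.1451]
ee_rot: [1.992, 2.415, -0.006]
force: [-0.6, 0.3, 0.4]
width: 0.999
tilt jigx,jigy deg 0.24 -0.63 pos [0.6021 0.0145 0.1451] clk 29.55 j [ 0.15  0.51 -0.39  1.71  0.24  0.97 -0.14]
clk 29.55 pos [0.6021 0.0145 0.1451] yaw 100.95 tilt 0.68 | shift mm [ 1.5  4.  35.1] turn -0.0 | j [ 0.15  0.51 -0.39  1.71  0.24  0.97 -0.14] F [-0.6  0.3  0.4] T [ 0.037 -0.056  0.03 ] w 0.999
```

```bash
python3 -m inch '[[[0,1.5,4,12,0],[0,0,0,15,0],[0,0,0,6,0],[0,0,0,0,0]]]' >/dev/null; python3 -c "
from h import *
tilt();go(.606,.0164,.055,101)"
```

```text
tilt jigx,jigy deg 0.49 -0.66 pos [0.6089 0.0164 0.1122] clk 29.95 j [ 0.14  0.55 -0.37  1.73  0.26  0.9  -0.16]
clk 29.95 pos [0.6089 0.0164 0.1122] yaw 100.89 tilt 0.82 | shift mm [ 1.2 -3.3 57.2] turn -0.1 | j [ 0.14  0.55 -0.37  1.73  0.26  0.9  -0.16] F [-0.3 -0.1 -0.4] T [ 0.011 -0.092  0.006] w 0.999
```

```bash
python3 -m inch '[[[0.3,1,-2.5,15,0],[0.5,0,0,15,0],[0.5,0,0,13,0],[0.5,0,0,5,0],[0.5,0,0,2,0],[0.5,0,0,0,0]]]' 20 >/dev/null; python3 -c "
from h import *
tilt();go(.606,.0164,.055,101)
S=grab('scene');crop(S['frame'],260,190,370,290,7,'pics/m2.png')"
```

```text
tilt jigx,jigy deg 0.65 -0.68 pos [0.6086 0.0164 0.0608] clk 30.55 j [ 0.12  0.61 -0.35  1.77  0.29  0.8  -0.19]
clk 30.55 pos [0.6086 0.0164 0.0608] yaw 100.85 tilt 0.95 | shift mm [ 0.6 -2.7  5.8] turn -0.1 | j [ 0.12  0.61 -0.35  1.77  0.29  0.8  -0.19] F [0.9 0.4 0.4] T [-0.005 -0.108  0.007] w 0.535
```

View pics/m2.png

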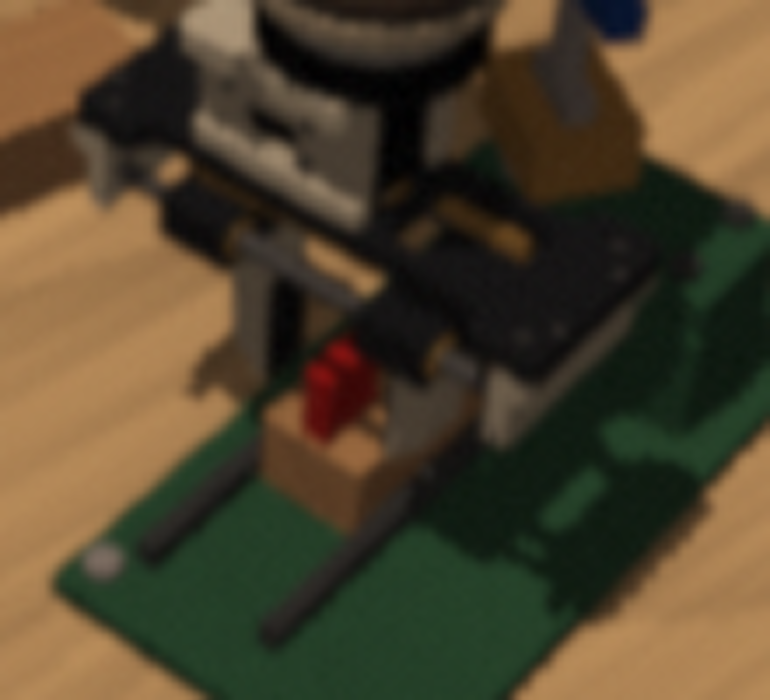

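The fingers straddle the red tab (m2 tab px 340,390, fingers at 265,320 and 415,410). Lowering 6 mm and closing.

```bash
python3 -m inch '[[[0.5,-2,-2.5,5,0],[0.8,0,0,1,0],[1,0,0,0,0],[1,0,0,0,0],[1,0,0,0,0],[1,0,0,0,0],[1,0,0,0,0],[1,0,0,0,0],[1,0,0,0,0]]]' 20; python3 -c "
from h import *
tilt();go(.606,.0164,.055,101)"
```

```text
clock: 31.5
position: [0.6073, 0.0136, 0.0563]
ee_rot: [1.989, 2.408, 0.004]
force: [-0.3, 0.5, -0.0]
width: 0.13
tilt jigx,jigy deg 0.78 -0.73 pos [0.6073 0.0136 0.0563] clk 31.5 j [ 0.12  0.61 -0.35  1.78  0.3   0.79 -0.19]
clk 31.5 pos [0.6073 0.0136 0.0563] yaw 100.86 tilt 1.07 | shift mm [ 3.  -0.8  1.2] turn -0.1 | j [ 0.12  0.61 -0.35  1.78  0.3   0.79 -0.19] F [-0.3  0.5 -0. ] T [-0.074  0.102  0.152] w 0.13
```

Gripped at 12 mm, the tab's thickness. Drawing towards jig -y (tool -x), slowly, and feeling the drag.

```bash
python3 -m inch '[[[1,0,0,0,0],[1,-3,0,0,0],[1,-4,0,0,0],[1,-4,0,0,0],[1,-4,0,0,0],[1,-4,0,0,0],[1,-4,0,0,0]]]' 25; python3 -c "
from h import *
tilt();go(.606,.0164,.055,101)"
```

```text
clock: 32.2
position: [0.6099, 0.0033, 0.0564]
ee_rot: [1.985, 2.425, 0.018]
force: [-0.8, 6.0, -0.5]
width: 0.128
tilt jigx,jigy deg 0.81 0.08 pos [0.6099 0.0033 0.0564] clk 32.2 j [ 0.16  0.62 -0.36  1.77  0.29  0.79 -0.15]
clk 32.2 pos [0.6099 0.0033 0.0564] yaw 101.41 tilt 0.82 | shift mm [13.6 -1.3  1.4] turn 0.4 | j [ 0.16  0.62 -0.36  1.77  0.29  0.79 -0.15] F [-0.8  6.  -0.5] T [ 1.036  0.274 -0.067] w 0.128
```

Drag of about 6 N is felt and the tab follows. Continuing.

```bash
python3 -m inch '[[[1,-6,0,0,0],[1,-6,0,0,0],[1,-6,0,0,0],[1,-6,0,0,0],[1,-6,0,0,0],[1,0,0,0,0]]]' 25; python3 -c "
from h import *
tilt();go(.62,-.0535,.055,101)
S=grab('scene');crop(S['frame'],250,180,390,300,5.7,'pics/n2.png')"
```

```text
clock: 32.8
position: [0.6137, -0.0144, 0.0563]
ee_rot: [-1.977, -2.437, -0.031]
force: [1.2, -4.5, 0.2]
width: 0.127
tilt jigx,jigy deg 0.75 0.89 pos [ 0.6137 -0.0144  0.0563] clk 32.8 j [ 0.2   0.63 -0.37  1.76  0.28  0.8  -0.09]
clk 32.8 pos [ 0.6137 -0.0144  0.0563] yaw 101.92 tilt 1.17 | shift mm [-39.6  -2.    0.7] turn 0.9 | j [ 0.2   0.63 -0.37  1.76  0.28  0.8  -0.09] F [ 1.2 -4.5  0.2] T [-1.395 -0.123 -0.134] w 0.127
```

View pics/n2.png

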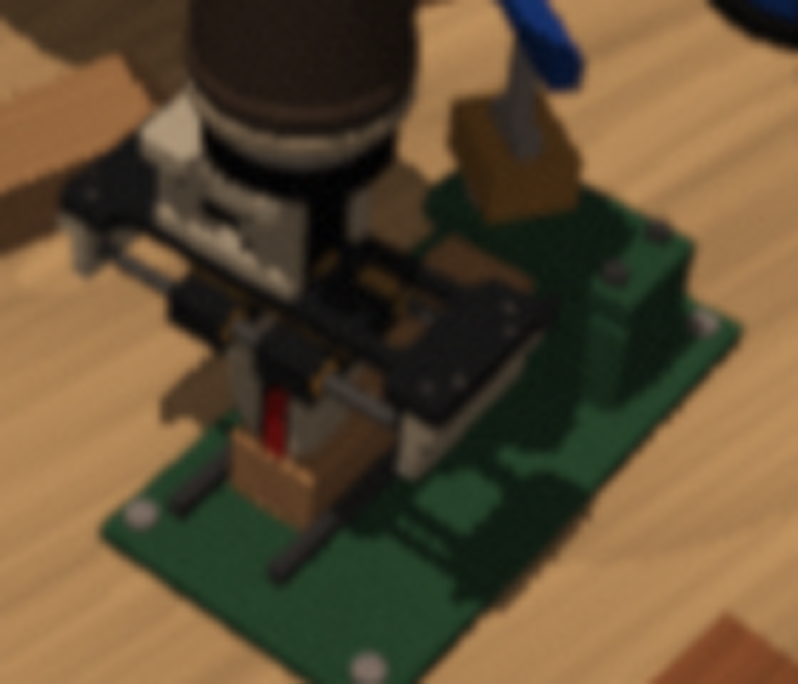

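The block follows, the tab is still held and the driver is still standing (n2 px 520,110). About 28 mm drawn; 42 mm to go.

```bash
python3 -m inch '[[[1,-6,0,0,-0.5],[1,-6,0,0,0],[1,-6,0,0,0],[1,-6,0,0,0],[1,-6,0,0,0],[1,-6,0,0,0],[1,-6,0,0,0]]]' 25; python3 -c "
from h import *
tilt();go(.62,-.0555,.055,101)"
```

```text
clock: 33.55
position: [0.62, -0.0452, 0.0563]
ee_rot: [-1.948, -2.445, -0.041]
force: [-3.2, 5.4, 4.7]
width: 0.133
tilt jigx,jigy deg 0.59 1.64 pos [ 0.62   -0.0452  0.0563] clk 33.55 j [ 0.26  0.64 -0.39  1.73  0.27  0.82 -0.01]
clk 33.55 pos [ 0.62   -0.0452  0.0563] yaw 102.9 tilt 1.74 | shift mm [-10.1  -2.3   1. ] turn 1.9 | j [ 0.26  0.64 -0.39  1.73  0.27  0.82 -0.01] F [-3.2  5.4  4.7] T [ 1.017  0.718 -0.267] w 0.133
```

```bash
python3 -m inch '[[[1,0,0,0,1.5],[0.8,0,0,0,0],[0.6,0,0,0,0],[0.6,0,0,0,0],[0.6,0,0,0,0],[0.6,0,0,0,0]]]' 10; python3 -c "
from h import *
tilt();S=grab('scene');crop(S['frame'],250,180,390,300,5.7,'pics/o2.png')"
```

```text
clock: 34.15
position: [0.6207, -0.0465, 0.0563]
ee_rot: [-1.984, -2.418, -0.041]
force: [-0.1, -0.7, 0.5]
width: 0.399
tilt jigx,jigy deg 0.67 1.55 pos [ 0.6207 -0.0465  0.0563] clk 34.15 j [ 0.26  0.64 -0.38  1.73  0.27  0.82 -0.04]
```

View pics/o2.png

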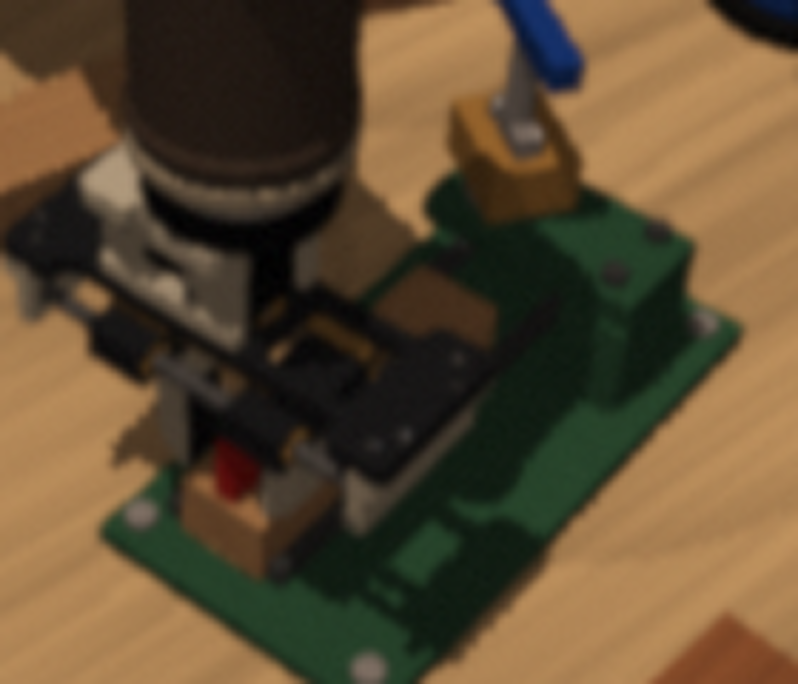

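Released: the block's plain end (o2 px 440,290) is clear of the jig's arm. Withdrawing up and away, then measuring.

```bash
python3 -m inch '[[[0.5,0,0,-10,0],[0.4,0,0,-20,0],[0.3,0,0,-30,0],[0,0,0,-40,0],[0,0,0,-40,0],[0,-40,-20,0,0],[0,-40,-20,0,0],[0,-40,-20,0,0],[0,-40,-20,0,0],[0,-40,-20,0,0],[0,-40,-20,0,0],[0,0,0,0,0]]]'
python3 - <<'E'
from h import *
T=grab('top','pics/p1.png');S=grab('scene','pics/p2.png')
for d,n,z in((T,"top",.082),):
    h=cv2.cvtColor(d["frame"],cv2.COLOR_BGR2HSV)
    m=cv2.inRange(h,(0,170,60),(6,255,255))|cv2.inRange(h,(174,170,60),(180,255,255))
    m[:, :240]=0;m[:,320:]=0;m[:150]=0;m[220:]=0
    c=max(cv2.findContours(m,0,1)[0],key=cv2.contourArea);r=cv2.minAreaRect(c);P=onz(d,r[0],z)
    a=np.radians(11.1);o=np.array([.5825,.1416]);q=P[:2]-o
    print("tab",P.round(4),"jig x,y mm",(q@[np.cos(a),np.sin(a)]*1000).round(1),(q@[-np.sin(a),np.cos(a)]*1000).round(1),"block y",(q@[-np.sin(a),np.cos(a)]*1000+69).round(1),r)
crop(T['frame'],190,140,310,230,6.5,'pics/p3.png');crop(S['frame'],260,170,390,300,4.6,'pics/p4.png')
tilt()
E
```

```text
clock: 35.4
position: [0.5493, -0.3162, 0.2034]
ee_rot: [-1.979, -2.432, -0.047]
force: [-0.4, 0.6, -0.7]
width: 1.002
tab [ 0.6161 -0.0428  0.082 ] jig x,y mm -2.5 -187.4 block y -118.4 ((289.4864807128906, 183.41893005371094), (4.274373531341553, 9.699540138244629), 80.53767395019531)
tilt jigx,jigy deg 1.26 1.57 pos [ 0.5521 -0.3092  0.2039] clk 35.5 j [ 0.7   0.5  -0.38  1.56  0.16  1.12  0.5 ]
```

View pics/p3.png

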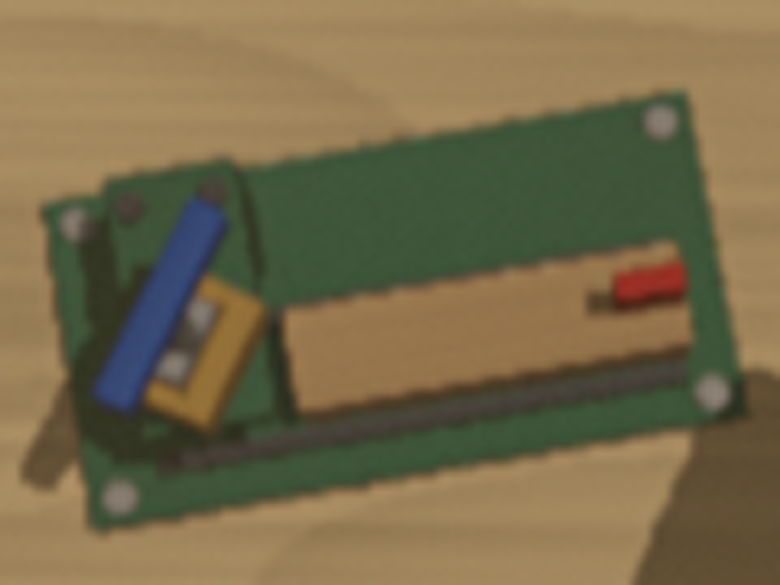

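View pics/p4.png

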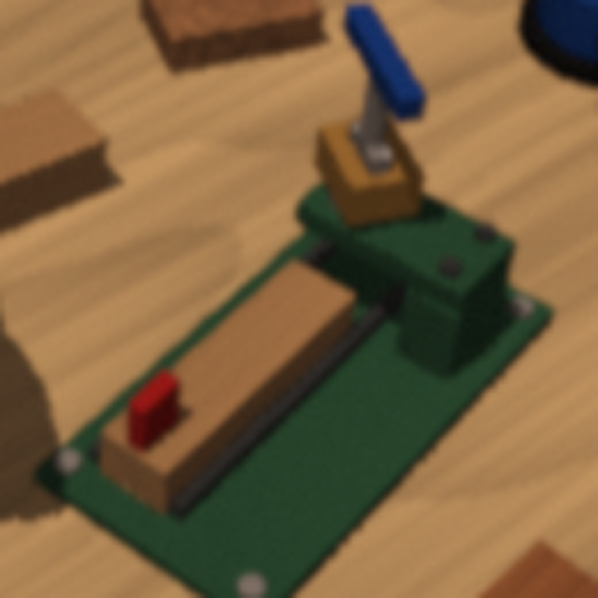

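View pics/p1.png

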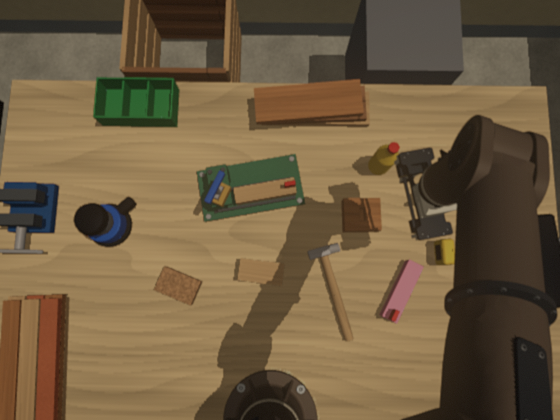

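p3 and p4 show the block flat between the rails (block y about -118 mm, plain end about 33 mm clear). The driver is upright in the slot, the bystanders are where they were, and the gripper is free at z = 0.20. Handing in.

```bash
python3 -c "
from cell import workorder,arm
s=arm.observe();print(s['clock'],s['force'],abs(s['dq']).max());print(workorder.sign_off())"
```

```text
35.5 [-0.10516153  0.85502643 -0.62787011] 0.04508410273565708
the job is handed in; nothing more can be done
None
```

I handed the job in at 35.5 s of the 72 s allowed; no verdict was reported.

**What I did:** I took the driver from the rack and seated it in the screw's slot, bottomed at foot z 103.9 mm. I then turned the screw about 206° clockwise, released the driver, gripped the red tab and drew the block back about 60 mm along its bed.

**Last checks:**
- **Block:** it lies flat between the rails at about y = -118 mm in the jig's frame, so its plain end is about 33 mm past the screw's axis. It measured -2.5 mm in x, within the ±8 mm allowed.
- **Driver:** it stands upright in the slot on its own.
- **Bystanders:** in the last pictures nothing looks moved, but I did not measure them. The mug was hidden under the gripper.
- **Robot:** the gripper was open and clear, with less than 1 N at the wrist. The joints were still creeping slightly at hand-in, at up to 0.045 rad/s.

**Not confirmed directly:**
- **Nose height:** I never saw the nose. I worked out about 46 mm from the driver's depth in the slot and the angle turned, using the heights given in the task. The foot sank 8.5 mm, against 8.6 mm expected from the turn.
- **Nose force on the block:** there was no direct reading. The only sign of it was about 6 N of drag while drawing. I still felt about 5 N at the end, by which time the nose should have been clear, so some of that drag may have been the block rubbing on the rails.

**One difficulty:** the tool had tilted by up to 5° before I gripped the tab. I brought it back to about 1° first; it crept up to about 1.7° during the draw.

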